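# Refit the blue knob on the stage control box

### The arm

A 6-joint arm with a two-finger parallel gripper is mounted at the origin on the work surface. World frame = base frame: x ahead of the robot, y to its left, z up, the work surface at z = 0. Lengths are in m, angles in degrees, forces in N, time in s.
With the tool pointing down it reaches from about 0.35 to 0.875 m from the base axis. Payload 4.2 kg.
Tool frame: the origin (TCP) lies where the fingers leave the gripper's body, on its centre line; the fingertips stand 70 mm ahead of it and the grasp point (between the pads) lies 51 mm ahead of it; z points along the fingers, y is the direction in which the jaws open and shut (so a half turn about z gives the same grasp; the last joint's range is limited). The gripper opens to 87 mm and grips with 3 to 60 N. Pads are 19 mm wide; open, the fingers measure 117 mm over their backs; the gripper's body (75 mm by 190 mm) begins 51 mm behind the grasp point.
Start: joints at [91.937, 22.042, 0.453, 0, -68.411, -14.817], TCP at [0.139, 0.609, 0.292] pointing down, gripper open.
Joint ranges: [-179.83, 179.83], [-69.29, 118.12], [-61.27, 80.66], [-181.25, 117.63], [-171.15, -9.14], [-177.46, 177.46]. Speed limits (degrees/s): [159.86, 159.86, 180, 180, 180, 180].

### API

Orientations are given as a 3x3 rotation matrix whose columns are the frame's x, y, z axes.
In Python, from station import sense, capture, camera_model, finish_job gives the robot as it stands.
- The arm moves only by the shell command python3 -m inch 'ROWS'. ROWS is JSON, a list of rows, each an object with "hand": the closure, from 0 (fully open) to 1 (shut); "slide": the shift along the world's x, y, z in cm, a list of three; "yaw": the turn about the world's z in rad. A call has 1 to 10 rows; each row is the pose to reach, as a shift and turn from the pose commanded when the call began; what a row does not reach only later rows make up. A row lasts 1/8 s, in which the tool goes at most 62.5 mm and 10.7 degrees, less where a joint would pass 70% of its speed; a pose out of reach is approached as far as the arm can. A call with a gripper value outside its range is refused whole. The fingers move at their own pace and stop on an object; the grip force is fixed at half the most. Time passes only in rows, so rows that repeat a pose let the fingers close. It gives the time, the measured TCP pose, the force and the opening at its end, in the units of the state.
- sense(): the state, without advancing time (a new reading comes with each control period).
- capture(name): name is "scene" or "top" or "wrist"; returns the picture (420x560x3 uint8, blue, green, red); there is no depth.
- camera_model(name): a dict with "mtx" (3x3 intrinsics, pixels), "xyz" and "orientation" of the camera in the world; the wrist camera has in their place "tool_from_camera" (4x4, takes a point from camera to tool coordinates, whose origin is the TCP and whose axes are the flange's). Camera axes: x right, y up, looking along -z (the intrinsics and any distortion apply to the point x, -y, -z); pixel columns grow to the right and rows downward; lengths in m; the calibration is good to about 2 mm. A picture is of the moment at which its call begins: read the wrist's pose just before it. camera_model takes no time and is no camera call.
- finish_job(): hands the job in, once; it reports no verdict.
The state is a dict: "time_s": time; "joints": joint angles; "joint_velocities": joint speeds; "effort": joint torques, N m; "tcp_pos": TCP position; "ee_rot": TCP orientation; "wrist_force": force on the tool from outside, world axes, zero at the start; "moment": the same for the moment, N m; "gripper_width": opening from 0.0 (shut) to 1.0 (fully open).
Only numpy, scipy, OpenCV 4.12 (cv2) and the standard library are available. Lean on these libraries where they do the work, as an engineer would, in place of code of your own. Each camera call takes 0.05 s, during which the arm holds its last target. There are 200 camera calls.

### The job

The blue knob has come off the microscope's stage control box. Pick it up, push it down onto the bare flat-sided shaft, turned so that its slot drops over the flats, until it sits fully home, flat on the blue ring, then let go. Leave the red and yellow knobs where they lie.

Things in the scene. Friction and masses are not known exactly. Their poses are not given: they have to be found in the camera images.
- knob_blue: Loose knob, upright: black round skirt (diameter 62, 6 mm high) under a blue bar 58 mm long (its x), 30 wide (its y), top 48 mm above the underside; white line at the +x end. Grip across the 30 mm, above the skirt. Slot in the underside, central: 30 mm along x, 16 wide, 24 deep. 50 to 110 g. Origin: centre of underside, z up.
- shaft: Steel shaft, fixed, upright on a blue ring (74 mm across) on the black top of a grey box (170x200 mm, 55 tall). 24 mm along its x, 10 along y, 20 tall, rounded nose. Knob fits either way round, play 3 mm and 15 degrees. Origin: shaft's foot, centre of the ring's top face, 59 mm above the bench; home = knob's underside on this face. Two 10 mm tall dials on the box, over 80 mm away.
- knob_red: A spare knob of the same shape and size, but red, without a slot that fits; loose on the bench. Origin: centre of the underside. To be left alone.
- knob_yellow: A spare knob of the same shape and size, but yellow, without a slot that fits; loose on the bench. Origin: centre of the underside. To be left alone.

How it is judged (in metres and radians):
At the end, for the whole second after the job is handed in: The blue knob sits home on the shaft: its underside within 6 mm of the ring's top face, centred within 10 mm, its bar along the shaft's flats within 23 degrees, upright within 10 degrees, at rest and released (z of knob_blue in the frame of shaft between -0.006 and 0.006 m and horizontal distance between knob_blue and shaft below 0.01 m and angle between the x axis of knob_blue and the x axis of shaft, either way round below 0.4 rad and angle between knob_blue's own z axis and vertical below 0.17 rad and linear speed of knob_blue below 0.02 m/s and contact force between knob_blue and the fingers below 0.1 N); the robot touches nothing.
It fails at once if the red knob is moved by more than 30 mm (distance of knob_red from where it was at the start of the episode above 0.03 m).
It fails at once if the yellow knob is moved by more than 30 mm (distance of knob_yellow from where it was at the start of the episode above 0.03 m).
It also fails if it takes over 40 s, if anything falls off the work surface, if the arm or the gripper's body presses on something with over 40 N, if the wrist force passes 120 N, or if a joint passes its speed limit or range.

## Working session

There is one attempt and no reset: what is moved stays moved. The work goes in short steps, Python scripts to look and compute and a shell command to move; the robot and the scene stay as the last step left them, time stands still between calls to the robot, and variables do not carry over. Pictures are saved under pics/ and viewed, about 8 in all and at most 12, crops included, and the job is handed in when it is done.

```bash
mkdir -p pics; ls; python3 - <<'E'
from station import *
import cv2,numpy as np
s=sense();print(s)
a=capture("scene");b=capture("top");c=capture("wrist")
for n,i in zip(("scene","top","wrist"),(a,b,c)):
    cv2.imwrite(f"pics/{n}0.png",i);print(n,camera_model(n))
E
```

```text
pics
{'time_s': 0.0, 'joints': array([ 9.19374466e+01,  2.20898002e+01,  3.80707343e-01, -2.97335152e-02,
       -6.84126100e+01, -1.48161702e+01]), 'joint_velocities': array([ 0.03205763,  0.03072974,  0.06274371, -0.00152603, -0.00880042,
        0.09166127]), 'effort': array([ 1.39859912e-03, -3.90658915e+01,  1.87408483e+01,  4.21994403e+00,
        1.11012973e-02, -1.75497066e-04]), 'tcp_pos': array([0.13918143, 0.60883925, 0.29117399]), 'ee_rot': array([[ 9.74801357e-01, -2.23074307e-01, -4.10460271e-04],
       [-2.23074671e-01, -9.74799013e-01, -2.13916772e-03],
       [ 7.70770908e-05,  2.17682689e-03, -9.99997628e-01]]), 'wrist_force': array([ 0.3501353 , -0.55924269,  0.25829021]), 'moment': array([-0.04343729, -0.00888781,  0.01639461]), 'gripper_width': 0.998154448200729}
scene {'mtx': array([[400.71274656,   0.        , 284.96503944],
       [  0.        , 400.71274656, 213.00521513],
       [  0.        ,   0.        ,   1.        ]]), 'xyz': array([ 0.90792494, -0.35054132,  0.57281259]), 'orientation': array([[ 0.60910405, -0.57429978,  0.5469662 ],
       [ 0.792836
[... 294 characters left out ...]
78637]), 'orientation': array([[ 0.00121082,  0.99058113, -0.13692175],
       [-0.99999757,  0.00145129,  0.00165647],
       [ 0.00183958,  0.13691941,  0.99058048]])}
wrist {'mtx': array([[294.26354454,   0.        , 279.89502419],
       [  0.        , 294.26354454, 207.65862771],
       [  0.        ,   0.        ,   1.        ]]), 'tool_from_camera': array([[-1.77499447e-03,  9.61017772e-01,  2.76480906e-01,
         7.56218385e-02],
       [ 9.99998418e-01,  1.67406508e-03,  6.01073587e-04,
         4.22248284e-06],
       [ 1.14795370e-04,  2.76481536e-01, -9.61019223e-01,
        -9.26650317e-02],
       [ 0.00000000e+00,  0.00000000e+00,  0.00000000e+00,
         1.00000000e+00]])}
```

View pics/top0.png

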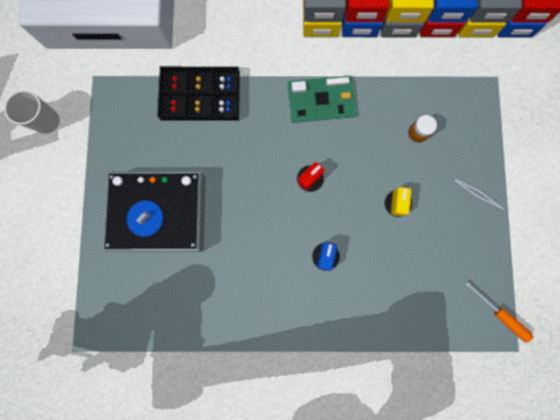

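View pics/scene0.png

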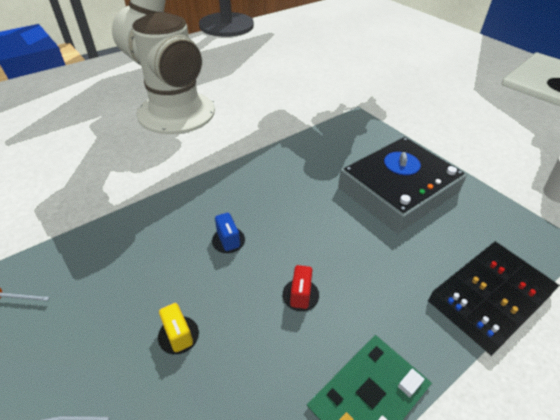

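The top view shows the blue knob at about (326,256), red at (311,177), yellow at (401,202), and the shaft on its blue ring at about (145,218). The blue bar runs nearly along image-up. The scene view agrees, with blue at (228,233) and the ring at (403,163).

```bash
cat > h.py <<'E'
import cv2,numpy as np
from station import *
def cam(name,s=None):
    m=camera_model(name)
    if name=="wrist":
        T=np.eye(4);T[:3,:3]=s["ee_rot"];T[:3,3]=s["tcp_pos"];T=T@m["tool_from_camera"]
        return m["mtx"],T[:3,:3],T[:3,3]
    return m["mtx"],m["orientation"],m["xyz"]
def ray(C,px,z):
    K,R,p=C;px=np.atleast_2d(np.asarray(px,float))
    d=np.linalg.solve(K,np.c_[px,np.ones(len(px))].T)
    d=(R@(d*np.array([[1],[-1],[-1]]))).T
    return p+d*((z-p[2])/d[:,2])[:,None]
def proj(C,P):
    K,R,p=C;q=(np.atleast_2d(P)-p)@R;q=q*[1,-1,-1];q=(K@q.T).T
    return q[:,:2]/q[:,2:]
def blobs(mask,amin=20):
    n,l,st,c=cv2.connectedComponentsWithStats(mask.astype(np.uint8))
    return [(l==i,st[i,4],c[i]) for i in range(1,n) if st[i,4]>=amin]
def hsv(i): return cv2.cvtColor(i,cv2.COLOR_BGR2HSV)
def blue(i):
    h=hsv(i);return (h[...,0]>100)&(h[...,0]<130)&(h[...,1]>140)&(h[...,2]>60)
E
python3 - <<'E'
from h import *
for n in("top","scene"):
    i=cv2.imread(f"pics/{n}0.png");C=cam(n)
    for m,a,c in blobs(blue(i)):
        cnt=max(cv2.findContours(m.astype(np.uint8),0,1)[0],key=cv2.contourArea)
        print(n,a,c,ray(C,c,.03)[0],ray(C,c,.059)[0],cv2.minAreaRect(cnt))
        P=ray(C,cnt[:,0],.059);print("  extent@59",np.ptp(P,0),(P.max(0)+P.min(0))/2)
E
```

```text
top 760 [453.02631579   9.19210526] [ 1.02861653 -0.42575429  0.03      ] [ 1.00883824 -0.41260619  0.059     ] ((453.0, 10.5), (21.0, 48.0), 90.0)
  extent@59 [0.05114041 0.11017754 0.        ] [ 1.00577692 -0.412652    0.059     ]
top 387 [360.6873385   27.47028424] [ 0.98251168 -0.21059472  0.03      ] [ 0.96432172 -0.20485899  0.059     ] ((361.1400146484375, 28.51999855041504), (40.305084228515625, 17.960508346557617), 8.130102157592773)
  extent@59 [0.04534854 0.08891065 0.        ] [ 0.96669211 -0.20810257  0.059     ]
top 400 [520.185  28.59 ] [ 0.98060567 -0.57773965  0.03      ] [ 0.96248138 -0.55935558  0.059     ] ((521.5, 28.0), (47.0, 16.0), -0.0)
  extent@59 [0.03833397 0.10662701 0.        ] [ 0.96386816 -0.56222367  0.059     ]
top 27 [228.07407407  78.59259259] [0.85765792 0.09163466 0.03      ] [0.84376925 0.08695842 0.059     ] ((228.0, 78.5), (5.0, 4.0), 90.0)
  extent@59 [0.01151252 0.0089141  0.        ] [0.84398724 0.08710205 0.059     ]
top 27 [228.11111111  86.03703704] [0.83996924 0.09115728 0.03      ] [0.82668995 0.08649749 0.059     ] ((228.0, 86.0), (4.
[... 2362 characters left out ...]
 ((457.7500305175781, 306.75), (6.363960266113281, 5.656853675842285), 45.0)
  extent@59 [0.00883678 0.01125513 0.        ] [0.81920891 0.05248842 0.059     ]
scene 44 [479.54545455 324.5       ] [0.85270398 0.07566454 0.03      ] [0.85565419 0.05289431 0.059     ] ((479.25006103515625, 324.7500305175781), (7.071067810058594, 6.363961219787598), 45.0)
  extent@59 [0.0090037  0.01158131 0.        ] [0.85556145 0.05252841 0.059     ]
scene 37 [489.62162162 333.08108108] [0.86999986 0.07535789 0.03      ] [0.87202603 0.05260404 0.059     ] ((489.2500305175781, 333.25), (6.363960266113281, 5.656853675842285), 45.0)
  extent@59 [0.00781616 0.01024759 0.        ] [0.87182908 0.05214895 0.059     ]
```

```bash
python3 -m inch '[{"hand":0,"slide":[4.4,-4,0],"yaw":0},{"hand":0,"slide":[8.8,-8,0],"yaw":0},{"hand":0,"slide":[13.2,-12,0],"yaw":0},{"hand":0,"slide":[17.6,-16,0],"yaw":0},{"hand":0,"slide":[22,-20,0],"yaw":0},{"hand":0,"slide":[26.4,-24,-1],"yaw":0},{"hand":0,"slide":[30.8,-28,-2],"yaw":0},{"hand":0,"slide":[35.2,-32,-3],"yaw":0},{"hand":0,"slide":[40,-35.7,-5],"yaw":0},{"hand":0,"slide":[40,-35.7,-5],"yaw":0}]'
python3 - <<'E'
from h import *
s=sense();i=capture("wrist");cv2.imwrite("pics/wshaft.png",i);np.save("wshaft.npy",s,allow_pickle=True)
print(s["time_s"],s["tcp_pos"])
E
```

```text
time_s: 1.4
tcp_pos: [0.5408, 0.249, 0.2395]
ee_rot: [[0.973, -0.229, -0.004], [-0.229, -0.973, -0.003], [-0.003, 0.004, -1.0]]
wrist_force: [-0.1, -0.6, -0.2]
gripper_width: 1.004
1.4 [0.5408076  0.24897554 0.23954103]
```

View pics/wshaft.png

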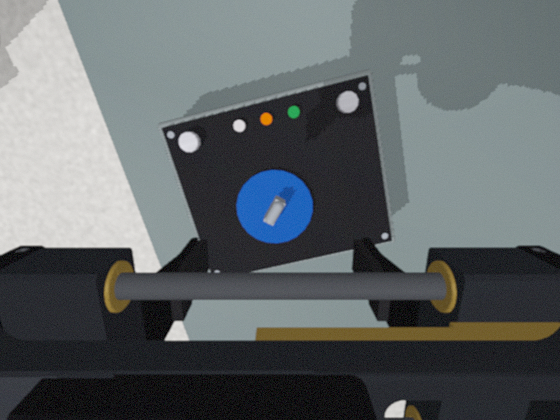

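The wrist view shows the ring at about (275,206) and the shaft at about (274,210). The shaft's long side points up-right, with its shadow beyond the upper end.

```bash
python3 - <<'E'
from h import *
s=np.load("wshaft.npy",allow_pickle=True).item();i=cv2.imread("pics/wshaft.png");C=cam("wrist",s)
h=hsv(i)
m=max((b for b in blobs((h[...,0]>95)&(h[...,0]<130)&(h[...,1]>120)&(h[...,2]>50))),key=lambda b:b[1] if abs(b[2][0]-275)<40 else 0)[0]
cnt=max(cv2.findContours(m.astype(np.uint8),0,1)[0],key=cv2.contourArea)
P=ray(C,cnt[:,0],.059);hul=cv2.convexHull(P[:,:2].astype(np.float32));print("ring",cv2.minEnclosingCircle(hul),np.ptp(P,0)*1e3)
R=np.zeros(m.shape,np.uint8);cv2.drawContours(R,[cnt],-1,1,-1)
g=(R>0)&(h[...,1]<110)&(h[...,2]>80)
for g_,a,c in blobs(g,30):
    y,x=np.nonzero(g_)
    for z in(.059,.069,.079):
        P=ray(C,np.c_[x,y],z)[:,:2];r=cv2.minAreaRect((P*1e3).astype(np.float32))
        w,v=np.linalg.eigh(np.cov(P.T));print(a,c,z,r,"pca deg",np.degrees(np.arctan2(v[1,1],v[0,1])),P.mean(0))
cv2.imwrite("pics/crop.png",cv2.resize(i[150:260,215:335],None,fx=5,fy=5,interpolation=cv2.INTER_CUBIC))
E
```

```text
ring ((0.53863924741745, 0.2544626295566559), 0.03807378187775612) [75.2382758  75.63081493  0.        ]
360 [274.25555556 210.35833333] 0.059 ((535.5450439453125, 255.19407653808594), (12.607231140136719, 29.235673904418945), 48.11328125) pca deg 138.94388759307674 [0.53580878 0.25527449]
360 [274.25555556 210.35833333] 0.069 ((538.4478759765625, 254.3421630859375), (12.14537525177002, 28.164684295654297), 48.11344909667969) pca deg 138.94388759307674 [0.53870187 0.25441961]
360 [274.25555556 210.35833333] 0.079 ((541.3505859375, 253.49021911621094), (11.683526992797852, 27.09365463256836), 48.113075256347656) pca deg 138.9438875930768 [0.54159496 0.25356474]
```

View pics/crop.png

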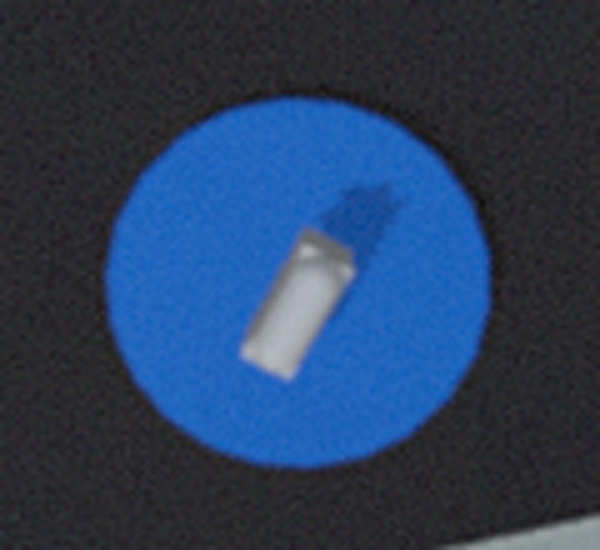

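The crop shows the bright top face of the shaft, with corners at about (243,352), (290,378), (352,272) and (300,248) in crop pixels (×5, offset 215,150). The far end wall is visible too.

```bash
python3 - <<'E'
from h import *
s=np.load("wshaft.npy",allow_pickle=True).item();C=cam("wrist",s)
q=np.array([[243,352],[290,378],[352,272],[300,248]])/5+[215,150]-.4
P=ray(C,q,.077);print(P[:,:2]*1e3,P.mean(0))
for a,b in((1,2),(0,3),(0,1),(3,2)):
    d=P[b]-P[a];print(np.linalg.norm(d),np.degrees(np.arctan2(d[1],d[0])))
for z in (.059,.079):print(proj(C,[.5386,.2545,z]))
E
```

```text
[[534.46213731 265.69351291]
 [527.58237097 258.53628453]
 [544.62772419 242.89724197]
 [551.12441764 250.94560034]] [0.53944916 0.25451816 0.077     ]
0.023132741265812565 -42.536255597716476
0.022251573220409222 -41.51228873785355
0.009927593008240568 -133.86761133682518
0.010343263416919561 -128.91072120677603
[[274.33047233 207.5437357 ]]
[[274.00698777 213.74086424]]
```

```bash
python3 -m inch '[{"hand":0,"slide":[-1.2,-5.4,0],"yaw":0},{"hand":0,"slide":[-2.3,-10.8,0],"yaw":0},{"hand":0,"slide":[-3.5,-16.2,0],"yaw":0},{"hand":0,"slide":[-4.6,-21.6,0],"yaw":0},{"hand":0,"slide":[-5.8,-27,0],"yaw":0},{"hand":0,"slide":[-7,-32.4,-1],"yaw":0},{"hand":0,"slide":[-8.1,-37.5,-2],"yaw":0},{"hand":0,"slide":[-8.1,-37.5,-2],"yaw":0},{"hand":0,"slide":[-8.1,-37.5,-2],"yaw":0}]'
python3 - <<'E'
from h import *
s=sense();i=capture("wrist");cv2.imwrite("pics/wknob.png",i);np.save("wknob.npy",s,allow_pickle=True)
C=cam("wrist",s);h=hsv(i)
for m,a,c in blobs(blue(i),200):
    y,x=np.nonzero(m);print(a,c)
    cnt=max(cv2.findContours(m.astype(np.uint8),0,1)[0],key=cv2.contourArea)
    for z in(.03,.048):
        P=ray(C,cnt[:,0],z)[:,:2];print(z,cv2.minAreaRect((P*1e3).astype(np.float32)))
w=proj(C,[.46,-.126,.03])[0].astype(int);print(w)
cv2.imwrite("pics/crop2.png",cv2.resize(i[w[1]-70:w[1]+70,w[0]-80:w[0]+80],None,fx=4,fy=4,interpolation=cv2.INTER_CUBIC))
E
```

```text
time_s: 2.58
tcp_pos: [0.4587, -0.1219, 0.2229]
ee_rot: [[0.975, -0.222, 0.002], [-0.222, -0.975, 0.0], [0.002, -0.0, -1.0]]
wrist_force: [0.1, 1.2, -0.1]
gripper_width: 1.001
1766 [283.64665912 198.62967157]
0.03 ((460.59295654296875, -126.32545471191406), (32.334991455078125, 63.96867752075195), 77.08563995361328)
0.048 ((465.10797119140625, -127.10734558105469), (30.297649383544922, 59.93816375732422), 77.08570861816406)
[283 199]
```

View pics/crop2.png

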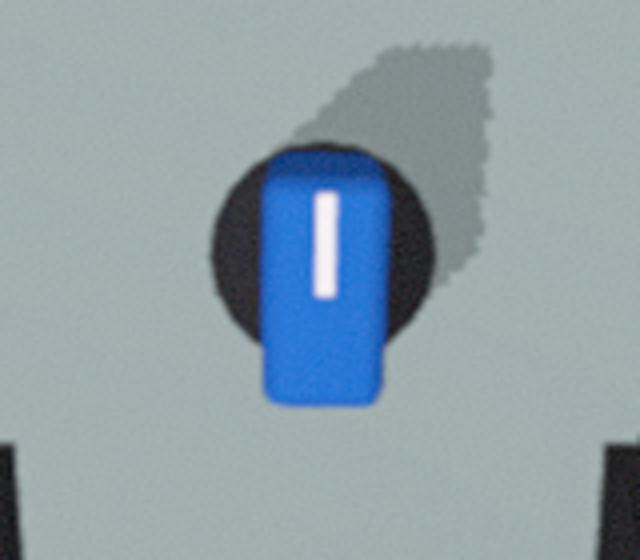

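The crop shows the knob's white line and bar vertical in the image, so the bar already lies along the tool x axis. The skirt spans columns 211–435 with its top at row 143. The top face spans rows 178–405, columns 262–388.

```bash
python3 - <<'E'
from h import *
s=np.load("wknob.npy",allow_pickle=True).item();C=cam("wrist",s)
o=np.array([283-80,199-70])-.4
f=lambda u,v,z:(ray(C,np.array([[u,v]])/4+o,z)[0])
T=s["ee_rot"]
loc=lambda p:((p-s["tcp_pos"])@T)[:2]*1e3
l,r,t=f(211,252,.006),f(435,252,.006),f(323,143,.006)
print("skirt d",np.linalg.norm(l-r),(l+r)/2,loc((l+r)/2),loc(t))
a,b=f(325,180,.048),f(324,405,.048);print("bar",np.linalg.norm(a-b),(a+b)/2,loc((a+b)/2))
a,b=f(326,193,.048),f(326,297,.048);d=a-b;print("line yaw",np.degrees(np.arctan2(d[1],d[0])))
print("tool yaw",np.degrees(np.arctan2(T[1,0],T[0,0])),s["tcp_pos"])
E
```

```text
skirt d 0.06035464884392918 [ 0.46266684 -0.12642022  0.006     ] [4.56420504 3.56480094] [33.87727425  3.52373055]
bar 0.05476204329058524 [ 0.46178515 -0.12611862  0.048     ] [3.70201918 3.44821527]
line yaw -12.693551829658988
tool yaw -12.817150171141842 [ 0.45866195 -0.12194899  0.22289978]
```

```bash
python3 -m inch '[{"hand":0,"slide":[0.3,-0.4,-4],"yaw":0},{"hand":0,"slide":[0.3,-0.4,-8],"yaw":0},{"hand":0,"slide":[0.3,-0.4,-12],"yaw":0},{"hand":0,"slide":[0.3,-0.4,-13.8],"yaw":0},{"hand":0,"slide":[0.3,-0.4,-13.8],"yaw":0},{"hand":0,"slide":[0.3,-0.4,-13.8],"yaw":0}]' && python3 -m inch '[{"hand":1,"slide":[0,0,0],"yaw":0},{"hand":1,"slide":[0,0,0],"yaw":0},{"hand":1,"slide":[0,0,0],"yaw":0},{"hand":1,"slide":[0,0,0],"yaw":0},{"hand":1,"slide":[0,0,0],"yaw":0},{"hand":1,"slide":[0,0,0],"yaw":0},{"hand":1,"slide":[0,0,0],"yaw":0},{"hand":1,"slide":[0,0,0],"yaw":0}]'
```

```text
time_s: 3.38
tcp_pos: [0.4625, -0.1258, 0.0852]
ee_rot: [[0.975, -0.221, 0.002], [-0.221, -0.975, -0.0], [0.002, -0.0, -1.0]]
wrist_force: [-0.4, -0.1, 0.3]
gripper_width: 1.001
time_s: 4.38
tcp_pos: [0.4613, -0.1268, 0.0842]
ee_rot: [[0.975, -0.223, -0.0], [-0.223, -0.975, -0.0], [0.0, 0.0, -1.0]]
wrist_force: [0.3, 0.0, -0.1]
gripper_width: 0.344
```

```bash
python3 -m inch '[{"hand":1,"slide":[0,0,4],"yaw":0},{"hand":1,"slide":[0,0,8],"yaw":0},{"hand":1,"slide":[0.5,2.5,12],"yaw":-0.05},{"hand":1,"slide":[1.5,7.5,12],"yaw":-0.15},{"hand":1,"slide":[2.6,12.8,12],"yaw":-0.25},{"hand":1,"slide":[3.7,18.2,12],"yaw":-0.35},{"hand":1,"slide":[4.8,23.6,12],"yaw":-0.45},{"hand":1,"slide":[5.9,29,12],"yaw":-0.51},{"hand":1,"slide":[7,34.4,12],"yaw":-0.51},{"hand":1,"slide":[7.7,38.1,12],"yaw":-0.51}]' && python3 -m inch '[{"hand":1,"slide":[0,0,0],"yaw":0},{"hand":1,"slide":[0,0,0],"yaw":0},{"hand":1,"slide":[0,0,0],"yaw":0}]'
python3 - <<'E'
from h import *
s=sense();i=capture("wrist");k=capture("scene");np.save("w3.npy",s,allow_pickle=True)
cv2.imwrite("pics/w3.png",i);cv2.imwrite("pics/s3.png",k)
T=s["ee_rot"];print(np.degrees(np.arctan2(T[1,0],T[0,0])),s["tcp_pos"],s["gripper_width"])
w=i[100:420,120:440];v=cv2.resize(k[60:220,320:480],(480,480),interpolation=cv2.INTER_CUBIC)
cv2.imwrite("pics/both3.png",np.vstack([np.zeros((0,800,3),np.uint8),np.hstack([cv2.copyMakeBorder(w,0,160,0,0,0),v])]))
E
```

```text
time_s: 5.62
tcp_pos: [0.5383, 0.2566, 0.2037]
ee_rot: [[0.743, -0.669, -0.0], [-0.669, -0.743, -0.0], [-0.0, 0.0, -1.0]]
wrist_force: [0.1, -0.7, -0.2]
gripper_width: 0.341
time_s: 6.0
tcp_pos: [0.538, 0.2531, 0.2042]
ee_rot: [[0.741, -0.671, -0.001], [-0.671, -0.741, -0.0], [-0.0, 0.001, -1.0]]
wrist_force: [0.7, 0.2, -0.0]
gripper_width: 0.344
-42.17044696381136 [0.53798841 0.25309656 0.20419759] 0.3443958307882942
```

View pics/both3.png

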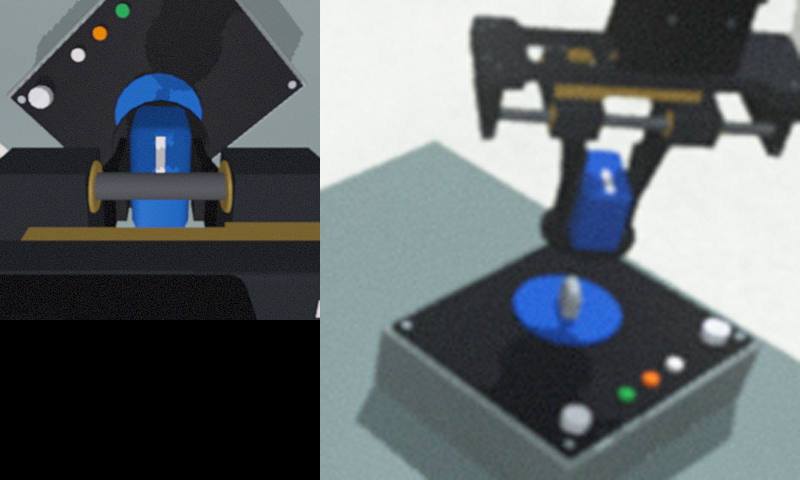

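The wrist view shows the knob held upright between the fingers with its skirt's far edge at about row 200. The scene view shows it above the shaft.

```bash
python3 - <<'E'
from h import *
s=np.load("w3.npy",allow_pickle=True).item();i=cv2.imread("pics/w3.png");C=cam("wrist",s)
h=hsv(i);c=h[:,:,:]
print([(v,tuple(int(x) for x in c[v,276])) for v in range(186,216)])
T=s["ee_rot"]
for v in (199,200,201):
    for z in(.204-.084+.006,):
        p=ray(C,[[278,v]],z)[0];print(v,(p-s["tcp_pos"])@T)
# ring far edge: circle fit via blue contour top
m=(h[...,0]>95)&(h[...,0]<130)&(h[...,1]>120)&(h[...,2]>50)
pts=[]
for x in range(240,318,3):
    y=np.nonzero(m[150:200,x])[0]
    if len(y): pts.append((x,y[0]+150-.5))
P=ray(C,pts,.059)[:,:2]
from scipy.optimize import least_squares
r=least_squares(lambda q:np.hypot(*(P-q).T)-.037,[.539,.254],loss="soft_l1",f_scale=.001);print(r.x,np.abs(r.fun).max())
E
```

```text
[(186, (107, 209, 194)), (187, (107, 206, 194)), (188, (107, 209, 194)), (189, (107, 208, 197)), (190, (107, 221, 190)), (191, (107, 221, 179)), (192, (108, 210, 164)), (193, (107, 216, 164)), (194, (107, 214, 172)), (195, (108, 210, 176)), (196, (106, 225, 161)), (197, (108, 212, 160)), (198, (107, 214, 161)), (199, (107, 216, 151)), (200, (111, 199, 105)), (201, (117, 101, 48)), (202, (105, 16, 31)), (203, (150, 37, 41)), (204, (159, 54, 33)), (205, (127, 53, 43)), (206, (108, 152, 79)), (207, (109, 191, 108)), (208, (106, 255, 110)), (209, (106, 243, 109)), (210, (110, 196, 116)), (211, (107, 223, 112)), (212, (109, 204, 114)), (213, (108, 228, 115)), (214, (107, 225, 112)), (215, (109, 213, 115))]
199 [ 0.03189317 -0.00109313  0.07819015]
200 [ 0.03127431 -0.00109533  0.07819028]
201 [ 0.03065426 -0.00109754  0.0781904 ]
[0.53909368 0.25391074] 0.0005502231794709891
```

```bash
python3 -m inch '[{"hand":1,"slide":[0.1,0,-1.5],"yaw":0},{"hand":1,"slide":[0.1,0,-3],"yaw":0},{"hand":1,"slide":[0.1,0,-4],"yaw":0},{"hand":1,"slide":[0.1,0,-4.3],"yaw":0},{"hand":1,"slide":[0.1,0,-4.6],"yaw":0},{"hand":1,"slide":[0.1,0,-4.6],"yaw":0}]'
```

```text
time_s: 6.85
tcp_pos: [0.5394, 0.2544, 0.1583]
ee_rot: [[0.742, -0.67, 0.0], [-0.67, -0.742, 0.0], [0.0, -0.0, -1.0]]
wrist_force: [0.4, -0.2, -2.0]
gripper_width: 0.341
```

```bash
python3 -m inch '[{"hand":1,"slide":[0,0,-0.4],"yaw":0},{"hand":1,"slide":[0,0,-0.8],"yaw":0},{"hand":1,"slide":[0,0,-1.2],"yaw":0},{"hand":1,"slide":[0,0,-1.4],"yaw":0},{"hand":1,"slide":[0,0,-1.5],"yaw":0},{"hand":1,"slide":[0,0,-1.5],"yaw":0}]'
```

```text
time_s: 7.6
tcp_pos: [0.5393, 0.2543, 0.1433]
ee_rot: [[0.742, -0.67, 0.0], [-0.67, -0.742, 0.0], [0.0, -0.0, -1.0]]
wrist_force: [-0.5, 0.5, -0.3]
gripper_width: 0.343
```

Level with home and no force on the wrist, so I'll press slightly to confirm the seat before releasing.

```bash
python3 -m inch '[{"hand":1,"slide":[0,0,-0.1],"yaw":0},{"hand":1,"slide":[0,0,-0.2],"yaw":0},{"hand":1,"slide":[0,0,-0.2],"yaw":0}]'
python3 - <<'E'
from h import *
k=capture("scene");w=capture("wrist")
v=cv2.resize(k[100:220,330:490],(640,480),interpolation=cv2.INTER_CUBIC);cv2.imwrite("pics/s4.png",v)
print([np.round(sense()["wrist_force"],1)])
E
```

```text
time_s: 7.98
tcp_pos: [0.5394, 0.2544, 0.1432]
ee_rot: [[0.742, -0.67, 0.001], [-0.67, -0.742, 0.0], [0.001, -0.001, -1.0]]
wrist_force: [-2.8, -1.3, 9.0]
gripper_width: 0.341
[array([-3.4, -0.3,  8. ])]
```

View pics/s4.png

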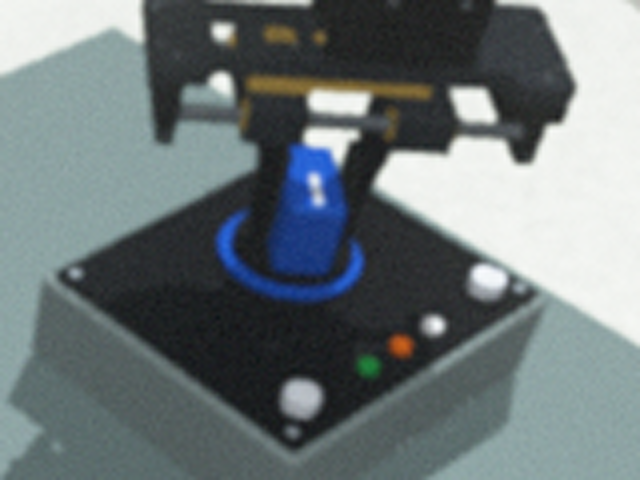

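The picture shows the skirt flat inside the ring with an even blue rim, and the contact force is about 9 N, so the knob is home. Next I'll release and lift away.

```bash
python3 -m inch '[{"hand":1,"slide":[0,0,0.2],"yaw":0},{"hand":0,"slide":[0,0,0.2],"yaw":0},{"hand":0,"slide":[0,0,0.2],"yaw":0},{"hand":0,"slide":[0,0,0.2],"yaw":0},{"hand":0,"slide":[0,0,0.2],"yaw":0},{"hand":0,"slide":[0,0,0.2],"yaw":0},{"hand":0,"slide":[0,0,0.2],"yaw":0}]' && python3 -m inch '[{"hand":0,"slide":[0,0,3],"yaw":0},{"hand":0,"slide":[0,0,7],"yaw":0},{"hand":0,"slide":[0,0,11],"yaw":0},{"hand":0,"slide":[0,0,11],"yaw":0},{"hand":0,"slide":[0,0,11],"yaw":0}]'
python3 - <<'E'
from h import *
s=sense();w=capture("wrist");k=capture("scene");C=cam("wrist",s)
cv2.imwrite("pics/f.png",np.hstack([w[80:380,130:430],cv2.resize(k[100:220,330:490],(400,300))]))
h=hsv(w);W=(h[...,1]<70)&(h[...,2]>150)
c0=proj(C,[.539,.254,.107])[0];print(c0,"expected top centre")
for m,a,c in blobs(W,30):
    if np.hypot(*(c-c0))<45:
        y,x=np.nonzero(m);P=ray(C,np.c_[x,y],.107)[:,:2];e,v=np.linalg.eigh(np.cov(P.T));print("white",a,c,P.mean(0),np.degrees(np.arctan2(v[1,1],v[0,1])))
for m,a,c in blobs(blue(w),200):
    cnt=max(cv2.findContours(m.astype(np.uint8),0,1)[0],key=cv2.contourArea)
    P=ray(C,cnt[:,0],.059)[:,:2];print(a,c,cv2.minEnclosingCircle((P*1e3).astype(np.float32)))
E
```

```text
time_s: 8.95
tcp_pos: [0.5393, 0.2543, 0.1432]
ee_rot: [[0.742, -0.67, -0.0], [-0.67, -0.742, 0.0], [-0.0, 0.0, -1.0]]
wrist_force: [0.0, 0.3, 0.3]
gripper_width: 0.936
time_s: 9.57
tcp_pos: [0.5388, 0.254, 0.2528]
ee_rot: [[0.742, -0.671, -0.001], [-0.671, -0.742, -0.0], [-0.001, 0.001, -1.0]]
wrist_force: [-0.3, -0.7, -1.6]
gripper_width: 0.996
[279.72827919 215.34614409] expected top centre
white 151 [278.8410596 201.2384106] [0.54863664 0.24625804] 136.686398873859
3520 [279.63551136 204.02926136] ((534.740234375, 258.9263916015625), 43.65059280395508)
```

View pics/f.png

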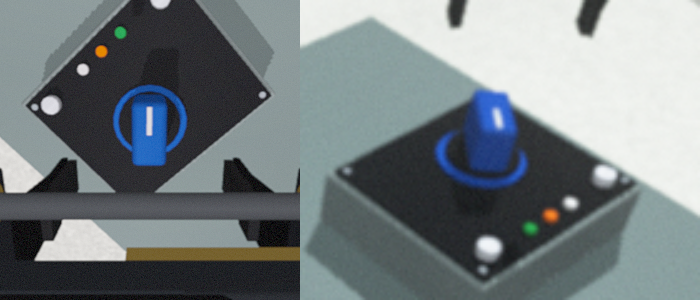

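The knob sits upright and concentric in the ring. Its line yaw is −43.3°, against about −42° for the shaft, and the gripper is clear.

```bash
python3 -c "from station import finish_job; print(finish_job())"
```

```text
the job is handed in; nothing more can be done
None
```

I picked up the blue knob, turned it about −29° to match the shaft's flats, pushed it down onto the shaft and let go. I then lifted the gripper 11 cm clear and handed the job in at about 10 s of the 40 s allowed.

- **Seating:** the knob slid over the shaft without resistance. At the home height a light press met about 9 N.
- **After release:** pictures show it upright, with an even blue rim around the skirt. Its white line is at −43.3°, against about −42° measured for the shaft. Nothing was touching the gripper.
- **Other knobs:** I never went near the red and yellow knobs, but I did not measure their positions again at the end.

No check failed or disagreed. Camera measurements and repeated tool readings differed by about 1–2 mm, within the fit's 3 mm play.

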